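# Pop battery packs out of the charging tray and load the spring magazine

## Robot

A 7-joint arm with a two-finger parallel gripper is mounted at the origin on the work surface. World frame = base frame: x ahead of the robot, y to its left, z up, the work surface at z = 0. Lengths are in mm, angles in rad, forces in N, time in s.
With the tool pointing down it reaches from about 375 to 925 mm from the base axis. Payload 3.1 kg.
Tool frame: the origin (TCP) lies at the very end of the fingers, on their centre line; the grasp point (between the pads) lies 19 mm behind it; z points along the fingers, y is the line along which they close (so a half turn about z gives the same grasp; the last joint's range is limited). The gripper opens to 85 mm and grips with 20 to 120 N. Pads are 22 mm wide; open, the fingers measure 114 mm over their backs; the gripper's body (76 mm by 85 mm) begins 54 mm behind the grasp point. The pads swing forward as they close: fully open they stand 13 mm farther back than shut.
Start: joints at [1.167, 0.383, 0.044, 1.598, -0.018, 1.161, -0.05], TCP at [195.706, -619.84, 231.269] pointing down, gripper open.
Joint ranges: [-2.61, 2.61], [-0.41, 2.15], [-1.48, 1.57], [0, 2.5], [-1.57, 4.71], [0.05, 1.97], [-2.85, 2.85]. Speed limits (rad/s): [2.79, 2.79, 3.14, 3.14, 3.14, 3.14, 3.14].

## Interface

Orientations are given as a unit quaternion [x, y, z, w].
In Python, from plant import r gives the robot as it stands. Calls block until the motion is done:
- r.move_to(position, orientation): joint-space move of the TCP to a pose.
- r.move_linear(position, rotation=None, rate=150, max_force=None): straight line of the TCP; rotation=None keeps the orientation; rate is the mean speed in mm/s. With max_force (N) it stops when the force on the tool has changed by that much, and returns True; else False.
- r.goto_joints(angles): joint-space move.
- r.grip(opening, grip_force=None): finger opening in mm; grip_force is the grip in N (None keeps the last); returns when the fingers have stopped.
- r.sleep(seconds).
- r.solve_ik(position, orientation): joint angles nearest the present ones, or None.
- r.snapshot(name): name is "scene" or "top"; returns a dict with "image" (384x512x3 uint8, red, green, blue), "range_z" (384x512 float32, mm along the optical axis (not along the pixel's ray), 0 where there is no reading), "mtx" (3x3 intrinsics, pixels), "rvec" (rotation vector, rad) and "tvec" (3), from world to camera coordinates, as OpenCV has them. Camera axes: x right, y down, z forward; pixel columns grow to the right and rows downward; lengths in mm; the calibration is good to about 2 mm. A picture is of the moment at which its call begins.
A pose or a line that the arm cannot do raises r.IKError and nothing moves.
- r.close_job(): hands the job in; it is judged then, once.
Readings, each from a call of its own:
- r.get_time(): time.
- r.get_q(): joint angles.
- r.get_qd(): joint speeds.
- r.get_joint_torque(): joint torques, N m.
- r.get_position(): TCP position.
- r.get_orientation(): TCP orientation.
- r.get_force(): force on the tool from outside, world axes, zero at the start.
- r.get_torque(): the same for the moment, N m.
- r.get_gripper_width(): finger opening in mm.
- r.get_gripper_force(): force on a finger pad.
Only numpy, scipy, OpenCV 4.12 (cv2) and the standard library are available. Lean on these libraries where they do the work, as an engineer would, in place of code of your own. Each camera call takes 0.05 s, during which the arm holds its last target. There are 200 camera calls.

## Task

Switch the charger off at its lever first, before you touch any battery pack. Then take every pack out of the charging tray (press down on its free edge and the see-saw floor tips it up) and push them, one after another, down past the sprung lips into the yellow magazine, so that all of them end up lying flat beneath the lips. Leave the multimeter, the screwdriver and the mug alone.

Things in the scene. Friction and masses are not known exactly. Their poses are not given: they have to be found in the camera images.
- tray: Fixed grey charging tray, 101 (x) x 245 (y) x 32 mm. Origin: centre of its underside, z up. Four pockets in a row along y, each 75 (x) x 45 mm, 10 mm deep, walls 13 mm thick, rim 32 mm high: a level pack lies flush, with no room for fingers beside it. Only the end wall at -x (orange marks) is lower, 25 mm: there the pack's top edge is free to press. Each pocket's floor is a see-saw.
- pocket_a (a point): Centre of the first pocket's level floor, at y = -87 mm in the tray's frame, 22 mm above the bench.
- pocket_b (a point): Centre of the second pocket's level floor, at y = -29 mm in the tray's frame, 22 mm above the bench.
- pocket_c (a point): Centre of the third pocket's level floor, at y = 29 mm in the tray's frame, 22 mm above the bench.
- pocket_d (a point): Centre of the fourth pocket's level floor, at y = 87 mm in the tray's frame, 22 mm above the bench.
- seesaw_a (a joint): Floor of the first pocket: a stiff see-saw. Pivot line along the tray's y, 5 mm to -x of the pocket's centre, at floor level. 0 rad = level; pressing the pack down at its -x end tips it and lifts the +x end, up to a stop at 0.5 rad. Turns under 0.03 N m and stays where it is left.
- seesaw_b (a joint): Floor of the second pocket: a stiff see-saw. Pivot line along the tray's y, 5 mm to -x of the pocket's centre, at floor level. 0 rad = level; pressing the pack down at its -x end tips it and lifts the +x end, up to a stop at 0.5 rad. Turns under 0.03 N m and stays where it is left.
- seesaw_c (a joint): Floor of the third pocket: a stiff see-saw. Pivot line along the tray's y, 5 mm to -x of the pocket's centre, at floor level. 0 rad = level; pressing the pack down at its -x end tips it and lifts the +x end, up to a stop at 0.5 rad. Turns under 0.03 N m and stays where it is left.
- seesaw_d (a joint): Floor of the fourth pocket: a stiff see-saw. Pivot line along the tray's y, 5 mm to -x of the pocket's centre, at floor level. 0 rad = level; pressing the pack down at its -x end tips it and lifts the +x end, up to a stop at 0.5 rad. Turns under 0.03 N m and stays where it is left.
- pack_a: Loose flat battery pack, black with a blue label and brass contacts on top, 70 (x) x 42 (y) x 10 (z) mm, 65 g; origin: centre of its underside, z up, x along the long side (in a pocket, parallel to the tray's x). It starts level in one of the pockets, any one; absent in some starts.
- pack_b: Loose flat battery pack, black with a blue label and brass contacts on top, 70 (x) x 42 (y) x 10 (z) mm, 65 g; origin: centre of its underside, z up, x along the long side (in a pocket, parallel to the tray's x). It starts level in one of the pockets, any one; absent in some starts.
- pack_c: Loose flat battery pack, black with a blue label and brass contacts on top, 70 (x) x 42 (y) x 10 (z) mm, 65 g; origin: centre of its underside, z up, x along the long side (in a pocket, parallel to the tray's x). It starts level in one of the pockets, any one; absent in some starts.
- pack_d: Loose flat battery pack, black with a blue label and brass contacts on top, 70 (x) x 42 (y) x 10 (z) mm, 65 g; origin: centre of its underside, z up, x along the long side (in a pocket, parallel to the tray's x). It starts level in one of the pockets, any one; absent in some starts.
- magazine: Fixed yellow spring magazine with clear sides, open at the top, foot 110 (x) x 70 (y) mm. Origin: centre of its underside, z up. Its well, 73.6 (x) x 45.6 (y) mm, holds up to four packs stacked flat, long side along its x. The two long sides' rims (62 mm high) and its corners carry flared guides up to 69 mm high, which draw in a pack up to 4 mm off. Red sprung lips at both x ends of the mouth.
- lip_far (a joint): Red sprung lip at the magazine's +x end: 0 m = sprung in, slides outward to 0.008 m, yields to 1 to 2 N. 26 mm wide, tip 31 mm from the centre, flat underside 62 mm above the magazine's underside; its upper face slopes back outward from the tip, 30 degrees from the vertical, up to 76 mm high.
- lip_near (a joint): The same lip at the -x end. A pack laid in the mouth rests on the two slopes, its underside about 70 mm above the magazine's underside. Pressed down in the middle of its top, by about 20 mm and with 5 to 12 N, it passes both lips, which spring back over it.
- magazine_mouth (a point): Centre of the magazine's mouth at the height of the lips' undersides (62 mm above the magazine's underside). Loaded packs lie below it: the top one has its upper face at this height.
- follower (a joint): The orange spring floor of the magazine: 0 m = fully up, 1 mm below the lips' undersides, grows as it is pushed down, 10 mm for each pack loaded, stop at 0.047 m. Spring 3 N at 0, 80 N/m.
- switch (a joint): Power lever of the charger, on its own black box: 0 rad = on, leaning to the box's -x; 1.0 rad = off, leaning to its +x. Pivot 22 mm above the bench; about 1 N pushed at the ball moves it, and it stays where it is left.
- switch_tip (a point): Centre of the lever's red ball, 26 mm in diameter, 60 mm from the pivot, on a 10 mm rod.
- switch_base: The switch's fixed black box, 70 (x) x 50 (y) x 25 mm; origin: centre of its underside, z up; the lever swings in its x-z plane over the origin.
- multimeter: Bystander: black multimeter lying on the bench, 165 x 85 x 36 mm; origin: centre of its underside.
- screwdriver: Bystander: screwdriver lying on the bench, about 200 mm long, along its x; origin at its middle, underside.
- mug: Bystander: white mug, 80 mm across, 90 mm high; origin: centre of its underside.
Mind the look-alikes: they are no part of the job. Leave any orange or pink look-alike of the pack_b alone.

How it is judged (in metres and radians):
On the way, in this order (a step that is already met when the one before it is completed fails the run):
1. the charger is switched off at its lever (value of joint switch above 0.8 rad), for 0.2 s.
2. every pack present lies flat in the magazine beneath the lips (horizontal distance between each of pack_a, pack_b, pack_c, pack_d and magazine below 0.008 m and z of each of pack_a, pack_b, pack_c, pack_d in the frame of magazine below 0.055 m and angle between the z axis of each of pack_a, pack_b, pack_c, pack_d and the z axis of magazine, either way round below 0.12 rad and linear speed of each of pack_a, pack_b, pack_c, pack_d below 0.03 m/s), for 0.2 s.
At the end, for the whole second after the job is handed in: the lever is off (beyond 0.8 rad) and every pack present lies in the magazine: its centre within 8 mm of the magazine's axis, its underside at most 55 mm above the magazine's underside (so that its top is beneath the lips), level within 0.12 rad, at rest (all of step 2 and value of joint switch above 0.8 rad); the robot touches nothing.
It fails at once if a pack is touched with the fingers while the charger is still switched on (value of joint switch below 0.7 rad and (contact force between the fingers and pack_a above 0.5 N or contact force between the fingers and pack_b above 0.5 N or contact force between the fingers and pack_c above 0.5 N or contact force between the fingers and pack_d above 0.5 N)).
It fails at once if the multimeter is shoved aside or tipped (distance of multimeter from where it was at the start of the episode above 0.03 m or angle between multimeter's own z axis and vertical above 0.35 rad).
It fails at once if the screwdriver is shoved aside (distance of screwdriver from where it was at the start of the episode above 0.03 m).
It fails at once if the mug is shoved aside or tipped (distance of mug from where it was at the start of the episode above 0.03 m or angle between mug's own z axis and vertical above 0.35 rad).
Of pack_a, pack_b, pack_c, pack_d only 3 to 4 are there at a start; the rules pass over those that are not, and their reading is None.
At some moment in a run one of pack_a, pack_b, pack_c, pack_d may be knocked a few centimetres aside while the robot is not near it.
Once in a run the grip may slacken for a moment while it holds something.
It also fails if it takes over 210 s, if anything falls off the work surface, if the arm or the gripper's body presses on something with over 40 N, if the wrist force passes 120 N, or if a joint passes its speed limit or range.

## Working session

There is one attempt and no reset: what is moved stays moved. The work goes in short steps, each a Python script; the robot and the scene stay as the last script left them, time stands still between calls to the robot, and variables do not carry over. Pictures are saved under pics/ and viewed, at most 14 in all, crops included, and the job is handed in when it is done.

```bash
mkdir -p pics; ls; cat > h.py <<'E'
import numpy as np, cv2
from plant import r
def snap(n,f=None):
    s=r.snapshot(n)
    if f: cv2.imwrite('pics/'+f,cv2.cvtColor(s['image'],cv2.COLOR_RGB2BGR))
    return s
def cloud(s):
    "world xyz for every pixel (nan where no depth)"
    R=cv2.Rodrigues(np.array(s['rvec'],float))[0];t=np.array(s['tvec'],float).ravel();K=np.array(s['mtx'])
    z=s['range_z'].astype(float);z[z==0]=np.nan
    v,u=np.mgrid[:z.shape[0],:z.shape[1]]
    c=np.stack([(u-K[0,2])/K[0,0]*z,(v-K[1,2])/K[1,1]*z,z],-1)
    return (c-t)@R
def ray(s,u,v,h):
    R=cv2.Rodrigues(np.array(s['rvec'],float))[0];t=np.array(s['tvec'],float).ravel();K=np.array(s['mtx'])
    d=R.T@np.linalg.inv(K)@np.array([u,v,1.]);o=-R.T@t
    return o+d*(h-o[2])/d[2]
E
python3 - <<'E'
from h import *
for n in('top','scene'):
    s=snap(n,n+'0.png'); np.savez(n+'0.npz',**s)
    R=cv2.Rodrigues(np.array(s['rvec'],float))[0]; print(n,-R.T@np.array(s['tvec']).ravel(),R[2],s['mtx'])
print(r.get_time(),r.get_orientation())
E
```

```text
pics
top [ 426.55682252  -26.74842961 1108.52112795] [ 0.13445449  0.03241544 -0.99038943] [[408.5674618    0.         259.86470267]
 [  0.         408.5674618  192.9637883 ]
 [  0.           0.           1.        ]]
scene [1200.31980781  229.23820585  786.79640237] [-0.64999084 -0.25851987 -0.71461835] [[377.28936505   0.         261.34741578]
 [  0.         377.28936505 195.44133341]
 [  0.           0.           1.        ]]
0.1 [ 9.88330305e-01  1.52321268e-01 -2.39365170e-04 -1.17526733e-03]
```

View pics/top0.png

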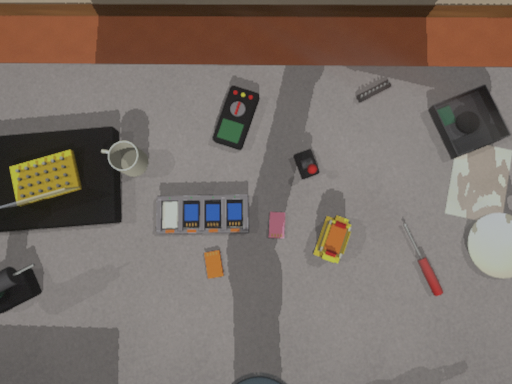

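View pics/scene0.png

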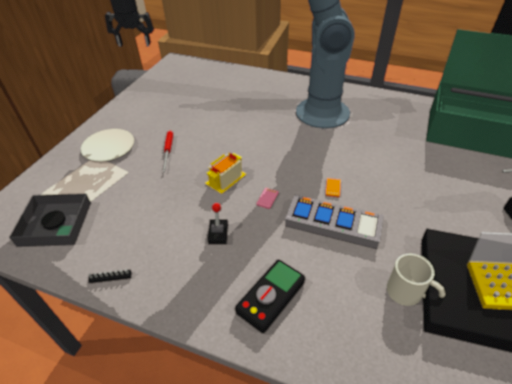

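Top view: the tray is at about (203,215). It has three blue-label packs at (191,214), (213,214) and (235,214), and a whitish pocket at (170,215). The switch is at (308,165), the magazine at (334,239), the multimeter at (237,117), the mug at (124,157) and the screwdriver at (424,262). Look-alikes: the orange block at (214,264), the pink block at (277,225), and possibly the whitish item in the tray. The real packs are black with a blue label, and I'll check that choice in a crop.

```bash
python3 - <<'E'
from h import *
a=cv2.imread('pics/top0.png')[140:275,150:360]
cv2.imwrite('pics/c1.png',cv2.resize(a,None,fx=3.8,fy=3.8,interpolation=cv2.INTER_CUBIC))
s=dict(np.load('top0.npz'));P=cloud(s)
hsv=cv2.cvtColor(s['image'],cv2.COLOR_RGB2HSV)
for u,v in [(170,215),(191,214),(213,214),(235,214),(203,215),(181,215),(160,199),(247,199),(308,165),(312,170),(334,239),(214,264),(277,225),(203,300)]:
    print(u,v,P[v,u].round(0),hsv[v,u])
# blue labels
m=cv2.inRange(hsv,(100,120,60),(130,255,255)); n,l,st,c=cv2.connectedComponentsWithStats(m)
for i in range(1,n):
    if st[i,4]>40: print('blue',c[i].round(1),st[i],ray(s,*c[i],32).round(1))
# red ball
m=cv2.inRange(hsv,(0,170,100),(6,255,255))|cv2.inRange(hsv,(172,170,100),(180,255,255)); n,l,st,c=cv2.connectedComponentsWithStats(m)
for i in range(1,n):
    if st[i,4]>15: print('red',c[i].round(1),st[i],np.nanmedian(P[l==i],0).round(1))
# tray rim points
x,y,z=np.moveaxis(P,-1,0)
u,v=np.meshgrid(range(512),range(384))
m=(z>20)&(z<45)&(u>145)&(u<258)&(v>185)&(v<245)
rc=cv2.minAreaRect(P[m][:,:2].astype(np.float32));print('tray',rc,m.sum(),np.nanmedian(z[m]))
m=(z>12)&(z<90)&(u>290)&(u<325)&(v>145)&(v<182);print('sw',cv2.minAreaRect(P[m&(z<35)][:,:2].astype(np.float32)),m.sum(),cv2.minAreaRect(np.argwhere(m).astype(np.float32)))
m=(z>45)&(z<95)&(u>305)&(u<360)&(v>205)&(v<270);print('mag',cv2.minAreaRect(P[m][:,:2].astype(np.float32)),m.sum(),np.nanpercentile(z[m],[5,50,95]))
E
```

```text
170 215 [510. 249.  22.] [ 55   8 186]
191 214 [513. 190.  31.] [109 169 167]
213 214 [514. 131.  33.] [109 172 169]
235 214 [515.  73.  33.] [109 174 167]
203 215 [511. 158.  32.] [160   6 130]
181 215 [510. 217.  29.] [160   6 125]
160 199 [552. 276.  28.] [160   5 143]
247 199 [556.  42.  33.] [165   9 114]
308 165 [ 640. -114.   81.] [ 1 89 83]
312 170 [ 627. -125.   83.] [  1 182 178]
334 239 [ 455. -183.   60.] [ 13 177 179]
214 264 [383. 127.   9.] [ 15 173 178]
277 225 [490. -39.  12.] [173  96 160]
203 300 [287. 155.  -3.] [ 13  16 142]
blue [234. 211.] [227 203  15  18 256] [523.1  75.9  32. ]
blue [190.9 212. ] [184 204  15  17 253] [518.2 190.5  32. ]
blue [212.5 212. ] [206 204  14  17 238] [519.4 133.   32. ]
red [311.8 168.7] [308 165   9   9  60] [ 630.5 -124.2   83.6]
red [339.9 224.4] [335 221  11   7  45] [ 491.7 -196.6   70.2]
red [330.5 252.9] [326 250  10   7  36] [ 419.3 -173.4   68. ]
red [435.3 291.7] [432 288   9   7  26] [ 326.1 -447.1   22.3]
tray ((516.02880859375, 163.34304809570312), (101.2573013305664, 245.20635986328125), 2.161390542984009) 3276 30.294741083611257
sw ((659.0984497070312, -113.80208587646484), (70.71258544921875, 50.47564697265625), 21.00906753540039) 490 ((162.93795776367188, 305.7956237792969), (26.057907104492188, 18.966739654541016), 19.983104705810547)
mag ((456.8949279785156, -185.0635528564453), (59.82284164428711, 116.87971496582031), 70.75505828857422) 936 [56.34485029 61.16955199 70.7270523 ]
```

View pics/c1.png

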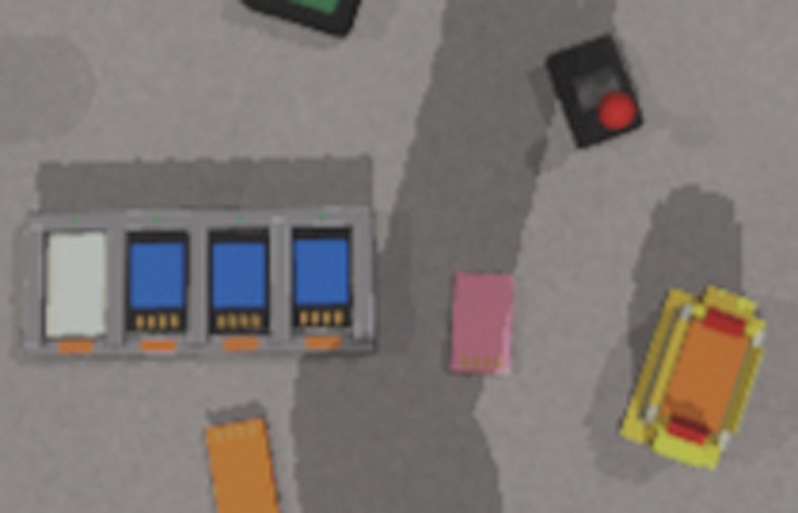

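The crop confirms three real packs with blue labels in pockets a, b and c. Pocket d is empty, with its pale floor at z=22. The pink block at (277,225) and the orange block at (214,264) are decoys. The measured sizes match the description: tray 101x245, switch box 70x50 at 21°, magazine at about -18.5°. Switch first.

```bash
cat >> h.py <<'E'
from scipy.spatial.transform import Rotation as Ro
def ori(yaw,tilt=0):
    "tool x along yaw (rad), pointing down; tilt>0 makes tool z lean towards +x(yaw)"
    M=Ro.from_euler('z',yaw)*Ro.from_euler('y',-tilt)*Ro.from_euler('x',np.pi)
    return M.as_quat()
TR=np.array([516.,163.4]);TY=np.radians(2.3)
MG=np.array([456.2,-185.0]);MY=np.radians(-18.5)
def fr(o,yaw,x,y): return o+np.array([np.cos(yaw)*x-np.sin(yaw)*y,np.sin(yaw)*x+np.cos(yaw)*y])
def trp(x,y,z): return [*fr(TR,TY,x,y),z]
def mgp(x,y,z): return [*fr(MG,MY,x,y),z]
E
python3 - <<'E'
from h import *
S=np.array([659.,-113.8]);Y=np.radians(20.7)
p=lambda x,z:[*fr(S,Y,x,0),z]
r.grip(0,40)
q=ori(Y)
r.move_to(p(-75,200),q); r.move_linear(p(-75,66),rate=200)
print(r.move_linear(p(25,66),rate=60,max_force=15), r.get_position(),r.get_force())
r.move_linear(p(-30,66),rate=200);r.move_linear(p(-30,220),rate=250)
s=snap('top');P=cloud(s);hsv=cv2.cvtColor(s['image'],cv2.COLOR_RGB2HSV)
m=cv2.inRange(hsv,(0,170,100),(6,255,255))|cv2.inRange(hsv,(172,170,100),(180,255,255)); n,l,st,c=cv2.connectedComponentsWithStats(m)
for i in range(1,n):
    if st[i,4]>15: print('red',c[i].round(1),np.nanmedian(P[l==i],0).round(1))
print(r.get_time(),r.get_position())
snap('scene','s1.png')
E
```

```text
True [ 662.45395999 -111.98297821   64.19121962] [-0.95424774  0.19972325  0.51168868]
red [434.9 291.5] [ 326.4 -446.2   21. ]
6.2833 [ 629.50195447 -123.99087278  217.39660354]
```

View pics/s1.png

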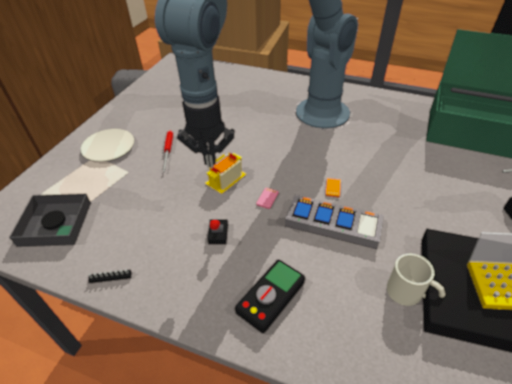

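The ball has moved to about (214,225) in the scene view, so the lever leans to the far side. I'll check the number, then tip the first pack (pocket c, the inner one).

```bash
cat >> h.py <<'E'
PY=dict(a=-87,b=-29,c=29,d=87)
def tip(k):
    r.grip(0,40)
    r.move_to(trp(-29,PY[k],120),ori(TY)); r.move_linear(trp(-29,PY[k],38),rate=200)
    c=r.move_linear(trp(-29,PY[k],25.5),rate=25,max_force=14); z=r.get_position()[2]
    r.move_linear(trp(-29,PY[k],120),rate=250); print('tip',k,c,z)
E
python3 - <<'E'
from h import *
s=snap('scene');P=cloud(s);hsv=cv2.cvtColor(s['image'],cv2.COLOR_RGB2HSV)
m=cv2.inRange(hsv,(0,150,90),(6,255,255))|cv2.inRange(hsv,(172,150,90),(180,255,255));m[:200]=0;m[240:]=0;m[:,:200]=0;m[:,230:]=0
v,u=np.argwhere(m>0).mean(0);b=ray(s,u,v,74);print('ball',b,'lean',np.arcsin(((b[:2]-[659,-113.8])@[np.cos(.361),np.sin(.361)])/60))
tip('c')
r.move_to(trp(-150,29,250),ori(TY))
s=snap('top','t2.png');P=cloud(s);np.savez('t2.npz',**s)
a=cv2.imread('pics/t2.png')[170:260,140:270];cv2.imwrite('pics/t2c.png',cv2.resize(a,None,fx=5,fy=5,interpolation=cv2.INTER_CUBIC))
d=P.reshape(-1,3)-[*TR,0];L=np.c_[d[:,:2]@np.array([[np.cos(TY),-np.sin(TY)],[np.sin(TY),np.cos(TY)]]),d[:,2]]
m=(abs(L[:,1]-29)<19)&(abs(L[:,0])<45)&(L[:,2]>10)
Q=L[m];t=Q[(Q[:,0]<26)&(Q[:,0]>-25)];print('fit',np.polyfit(t[:,0],t[:,2],1));h=Q[Q[:,2]>40];print(h[:,0].max(),h[:,2].max(),np.percentile(h[:,0],[90,98]))
print(r.get_time())
E
```

```text
ball [ 684.77455924 -102.00317475   74.        ] lean 0.49080181848006094
tip c False 25.114725036625583
fit [ 0.51991199 35.04583957]
31.689660381521612 52.648831390395955 [28.53062182 30.46424229]
10.4833
```

View pics/t2c.png

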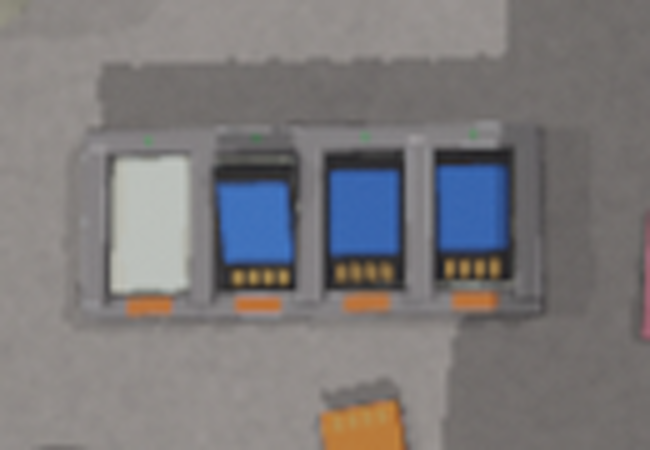

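The pack in pocket c is tipped at 0.48 rad and its far end is raised, at about (256,155) in the crop. The lever lean of 0.49 means it is off. Now the grasp.

```bash
cat >> h.py <<'E'
A=0.48;SG=27.
def pick(k,s=SG):
    u=s+5; n=np.array([-np.sin(A),np.cos(A)]); g=np.array([-5+u*np.cos(A),22+u*np.sin(A)])+1.0*n
    P=lambda d:trp(g[0]+n[0]*d,PY[k],g[1]+n[1]*d)
    q=ori(TY,A)
    r.grip(58,50); r.move_to(P(70),q)
    c=r.move_linear(P(0),rate=90,max_force=8); print('contact',c,np.subtract(r.get_position(),P(0)).round(1))
    r.grip(35,50); print('w',r.get_gripper_width(),r.get_gripper_force())
    r.move_linear(P(40),rate=80); r.move_linear(P(80),rate=150); print('w lifted',r.get_gripper_width())
    return r.get_gripper_width()
E
python3 - <<'E'
from h import *
w=pick('c')
r.move_to(mgp(SG,0,150),ori(MY)); print('w',r.get_gripper_width(),r.get_time())
s=snap('scene','s3.png');snap('top','t3.png')
a=cv2.imread('pics/s3.png')[80:230,130:330];b=cv2.imread('pics/t3.png')[170:320,230:430]
cv2.imwrite('pics/s3c.png',cv2.resize(np.hstack([a,b]),None,fx=2,fy=2,interpolation=cv2.INTER_CUBIC))
E
```

```text
contact False [0.3 0.1 0.6]
w 39.86085576402839 50.30372142791748
w lifted 40.11515946754444
w 40.30095314058785 15.6083
```

View pics/s3c.png

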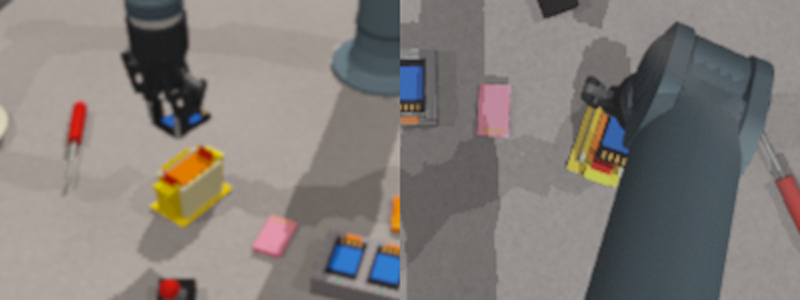

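The pack is held and level above the magazine, and its blue label and brass contacts are visible at about (612,150). Next I'll measure its offset from depth, then place it and press it in.

```bash
cat >> h.py <<'E'
def loc(P,o,yaw):
    d=P.reshape(-1,3)-[*o,0];c,s=np.cos(yaw),np.sin(yaw)
    return np.c_[d[:,:2]@np.array([[c,-s],[s,c]]),d[:,2]]
def held(z):
    "pack edges in magazine frame seen from above while held with TCP at z"
    s=snap('top');L=loc(cloud(s),MG,MY);m=(abs(L[:,2]-z-5)<9)&(abs(L[:,1])<40)&(L[:,0]<10)&(L[:,0]>-70)
    Q=L[m]
    if len(Q)<30: print('few',len(Q));return None
    print('held n',len(Q),'xmin',np.percentile(Q[:,0],[0,2,5]).round(1),'y',np.percentile(Q[:,1],[2,98]).round(1),'slope',np.polyfit(Q[:,0],Q[:,2],1).round(3))
    return Q[:,0].min()
E
python3 - <<'E'
from h import *
held(150)
E
```

```text
held n 246 xmin [-33.6 -33.2 -31.9] y [-10.   23.1] slope [1.09000e-01 1.54534e+02]
```

```bash
cat >> h.py <<'E'
def place(dx=0,dy=0,t=0.0):
    q=ori(MY,t)
    r.move_linear(mgp(SG+dx,dy,110),rotation=q,rate=150)
    c=r.move_linear(mgp(SG+dx,dy,73),rate=50,max_force=4); print('place',c,r.get_position()[2],'w',r.get_gripper_width())
    r.grip(58); r.move_linear(mgp(SG+dx,dy,140),rate=150)
def press(zf=58):
    r.move_linear(mgp(0,0,140),rotation=ori(MY),rate=200); r.grip(0)
    r.move_linear(mgp(0,0,90),rate=150)
    c=r.move_linear(mgp(0,0,zf),rate=40,max_force=45); print('press',c,r.get_position()[2],r.get_force())
    r.move_linear(mgp(0,0,140),rate=200)
def look(f=None):
    s=snap('top',f);L=loc(cloud(s),MG,MY);m=(abs(L[:,1])<16)&(abs(L[:,0])<28)&(L[:,2]>10);Q=L[m]
    c=np.linalg.lstsq(np.c_[Q[:,:2],np.ones(len(Q))],Q[:,2],rcond=None)[0];print('mouth plane',c.round(3),len(Q),r.get_time())
    return s
E
python3 - <<'E'
from h import *
place(0,0,-0.1)
r.move_linear(mgp(-150,100,200),rate=250)
look('t4.png'); snap('scene','s4.png')
a=cv2.imread('pics/s4.png')[120:220,160:300];b=cv2.imread('pics/t4.png')[195:295,270:410]
cv2.imwrite('pics/c4.png',cv2.resize(np.hstack([a,b]),None,fx=2.8,fy=2.8,interpolation=cv2.INTER_CUBIC))
E
```

```text
place False 72.86507019447826 w 40.4176403951593
mouth plane [ 2.0000e-03 -2.4000e-02  7.9461e+01] 289 19.0333
```

View pics/c4.png

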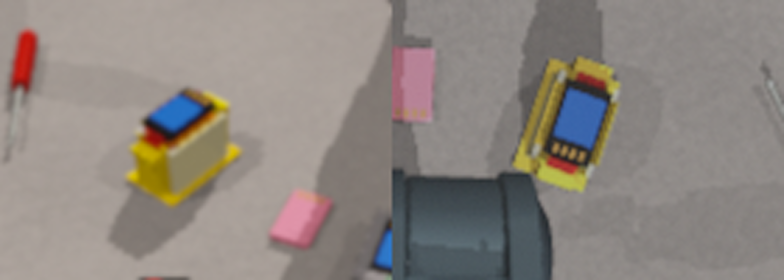

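The pack rests level on both lip slopes at z≈79.5 (expected 80), centred in the mouth at about (578,122). Press it.

```bash
python3 - <<'E'
from h import *
press(58)
r.move_linear(mgp(-150,100,200),rate=250); look()
tip('b')
r.move_to(trp(-150,29,250),ori(TY))
s=snap('top','t5.png');L=loc(cloud(s),TR,TY)
for k in 'abcd':
    Q=L[(abs(L[:,1]-PY[k])<19)&(L[:,0]<26)&(L[:,0]>-25)];print(k,np.polyfit(Q[:,0],Q[:,2],1).round(3))
a=cv2.imread('pics/t5.png')[160:280,140:400];cv2.imwrite('pics/c5.png',cv2.resize(a,None,fx=3,fy=3,interpolation=cv2.INTER_CUBIC))
E
```

```text
press False 58.33568030994217 [2.1263835  0.05061359 2.82948559]
mouth plane [ 6.0000e-03 -1.0000e-02  6.1886e+01] 281 23.7167
tip b False 25.011914238609233
a [1.0000e-03 3.1395e+01]
b [ 0.531 35.414]
c [ 0.506 23.72 ]
d [3.0000e-03 2.0936e+01]
```

View pics/c5.png

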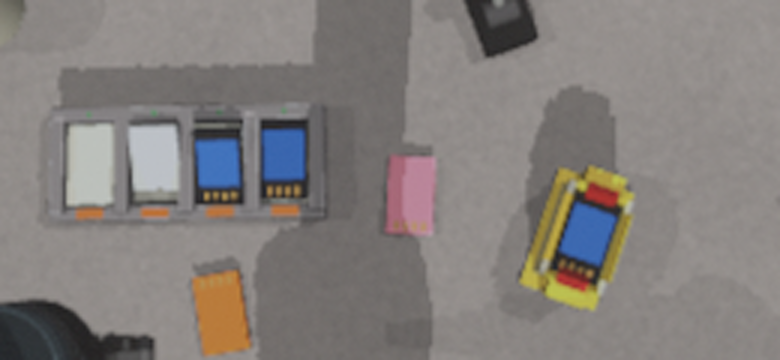

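Pack 1 is beneath the lips, with its top at 61.9. Pack b is tipped. I'll run the full cycle for b with checks.

```bash
sed -i 's/r.grip(58,50); r.move_to(P(70),q)/r.grip(52,50); r.move_to(P(70),q)/' h.py; python3 - <<'E'
from h import *
w=pick('b')
if w>37:
    r.move_to(mgp(SG,0,150),ori(MY)); print('w',r.get_gripper_width()); x=held(150)
    if r.get_gripper_width()>37 and x is not None and abs(x+33.6)<3:
        place(0,0,-0.1)
        r.move_linear(mgp(-150,100,200),rate=250); look('t6.png'); snap('scene','s6.png')
E
```

```text
contact False [0.2 0.3 0.4]
w 40.19153472028836 50.351550579071045
w lifted 39.737053107921064
w 40.56061878079954
held n 268 xmin [-34.3 -33.5 -32.4] y [-14.7  22.2] slope [1.37000e-01 1.53086e+02]
place False 73.03713706571152 w 40.0227069060328
mouth plane [5.2000e-02 9.0000e-03 7.9953e+01] 286 35.65
```

Pack 2 sits on the slopes (top 80.0, nearly level). I'll press it, then do the third.

```bash
python3 - <<'E'
from h import *
press(58)
r.move_linear(mgp(-150,100,200),rate=250); look()
tip('a')
r.move_to(trp(-150,29,250),ori(TY))
s=snap('top','t7.png');L=loc(cloud(s),TR,TY)
for k in 'a':
    Q=L[(abs(L[:,1]-PY[k])<19)&(L[:,0]<26)&(L[:,0]>-25)];print(k,np.polyfit(Q[:,0],Q[:,2],1).round(3))
a=cv2.imread('pics/t7.png')[160:280,140:400];cv2.imwrite('pics/c7.png',cv2.resize(a,None,fx=3,fy=3,interpolation=cv2.INTER_CUBIC))
E
```

```text
press False 58.208292850417195 [ 1.52431291 -0.67321033  3.49421051]
mouth plane [-4.0000e-03 -1.3000e-02  6.1716e+01] 278 40.3333
tip a False 24.917751845245807
a [ 0.539 35.56 ]
```

View pics/c7.png

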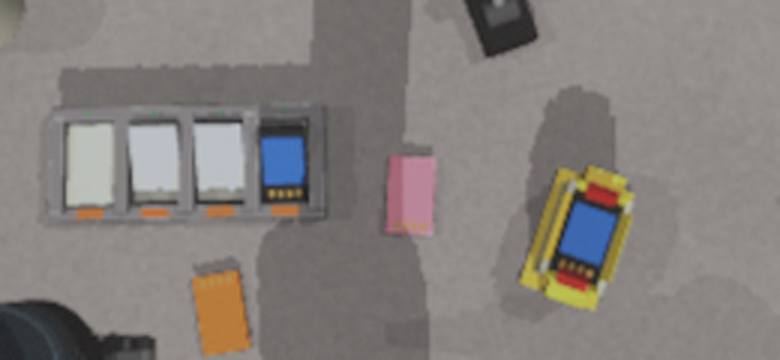

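The second pack is seated, with the lips at (602,192) and (572,282) back over it. The third is tipped at (283,160).

```bash
python3 - <<'E'
from h import *
w=pick('a')
if w>37:
    r.move_to(mgp(SG,0,150),ori(MY)); print('w',r.get_gripper_width()); x=held(150)
    if r.get_gripper_width()>37 and x is not None and abs(x+33.6)<3:
        place(0,0,-0.12)
        r.move_linear(mgp(-150,100,200),rate=250); look('t8.png')
E
```

```text
Traceback (most recent call last):
  File "h.py", line 40, in pick
    c=r.move_linear(P(0),rate=90,max_force=8); print('contact',c,np.subtract(r.get_position(),P(0)).round(1))
plant.IKError: the arm cannot follow that straight line within its joint ranges
```

```bash
python3 - <<'E'
from h import *
print(r.get_q(),r.get_position())
n=np.array([-np.sin(A),np.cos(A)]);g=np.array([-5+32*np.cos(A),22+32*np.sin(A)])+n
P=lambda d:trp(g[0]+n[0]*d,PY['a'],g[1]+n[1]*d)
for yaw,t in((TY,A),(TY+np.pi,-A)):
    for d in(70,40,0):
        q=r.solve_ik(P(d),ori(yaw,t)); print(d,None if q is None else np.round(q,2))
E
```

```text
[-0.45153698  0.11203169  0.15204413  2.3761325   0.50796023  0.21423243
 -2.30826218] [511.014544    76.87488121 100.62519038]
70 [-0.45  0.11  0.15  2.38  0.51  0.21 -2.31]
40 [-0.48  0.2   0.2   2.36  0.59  0.14 -2.39]
0 [-0.89  0.39  0.67  2.35 -1.43  0.11 -0.44]
70 [-0.45  0.11  0.15  2.38  0.51  0.21 -2.31]
40 [ 0.18  0.24 -0.5   2.33  1.07  0.25  0.33]
0 [-0.23  0.32 -0.06  2.32  1.28  0.13  0.09]
```

```bash
python3 - <<'E'
from h import *
for t in(0.3,0.2):
  n=np.array([-np.sin(t),np.cos(t)]);g=np.array([-5+32*np.cos(A),22+32*np.sin(A)])+[-np.sin(A),np.cos(A)]
  P=lambda d:trp(g[0]+n[0]*d,PY['a'],g[1]+n[1]*d)
  for yaw,tt in((TY,t),(TY+np.pi,-t)):
    for d in(70,40,0):
        q=r.solve_ik(P(d),ori(yaw,tt)); print(t,d,None if q is None else np.round(q,2))
E
```

```text
0.3 70 [-0.26  0.17 -0.01  2.22  0.15  0.46 -1.92]
0.3 40 [-0.33  0.24  0.07  2.22  0.12  0.39 -1.89]
0.3 0 [-0.35  0.34  0.11  2.2   0.09  0.31 -1.87]
0.3 70 [ 0.42  0.25 -0.73  2.19  0.48  0.52  0.94]
0.3 40 [ 0.75  0.51 -1.14  2.17  0.97  0.65  0.57]
0.3 0 [ 0.79  0.74 -1.22  2.16  1.26  0.78  0.39]
0.2 70 [-0.23  0.22 -0.02  2.13  0.08  0.6  -1.84]
0.2 40 [-0.27  0.28  0.03  2.13  0.06  0.53 -1.82]
0.2 0 [-0.33  0.37  0.1   2.13  0.    0.45 -1.77]
0.2 70 [ 0.51  0.33 -0.84  2.1   0.48  0.67  0.98]
0.2 40 [ 0.81  0.66 -1.25  2.09  0.98  0.85  0.62]
0.2 0 [ 0.85  0.95 -1.37  2.08  1.28  1.04  0.46]
```

```bash
sed -i 's/def pick(k,s=SG):/def pick(k,s=SG,t=A):/; s/P=lambda d:trp(g\[0\]+n\[0\]\*d/n=np.array([-np.sin(t),np.cos(t)]); &/; s/q=ori(TY,A)/q=ori(TY,t)/' h.py; python3 - <<'E'
from h import *
w=pick('a',t=0.3)
if w>37:
    r.move_to(mgp(SG,0,150),ori(MY,-0.27)); print('w',r.get_gripper_width()); x=held(150); snap('top','t8.png');snap('scene','s8.png')
print(r.get_time())
E
```

```text
contact False [0.1 0.1 0.2]
w 40.07574301455033 50.34830331802368
w lifted 40.53203524698905
w 39.99724336920209
held n 358 xmin [-35.5 -34.7 -33. ] y [-17.4  23.4] slope [-4.70000e-02  1.59744e+02]
49.6167
```

```bash
python3 - <<'E'
from h import *
place(1,0,-0.22)
r.move_linear(mgp(-150,100,200),rotation=ori(MY),rate=250); look('t9.png')
b=cv2.imread('pics/t9.png')[195:295,270:410]
cv2.imwrite('pics/c9.png',cv2.resize(b,None,fx=4,fy=4,interpolation=cv2.INTER_CUBIC))
E
```

```text
place False 73.11768344451762 w 39.84898983627683
mouth plane [ 4.1000e-02 -9.0000e-03  7.9283e+01] 289 52.8917
```

View pics/c9.png

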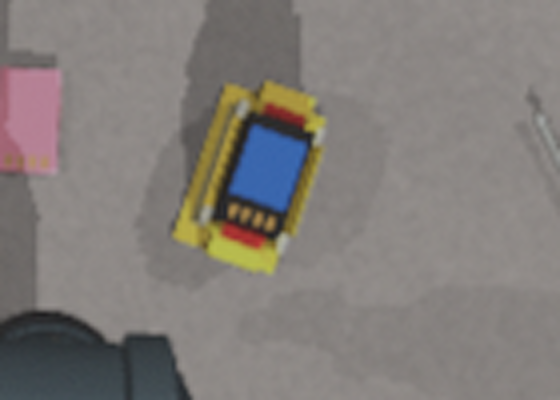

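The third pack lies in the mouth, centred at about (265,175). Press it, then do a final check of the magazine, lever and bystanders.

```bash
python3 - <<'E'
from h import *
press(58)
r.move_linear(mgp(-150,100,200),rate=250); s=look('t10.png'); snap('scene','s10.png')
a=cv2.imread('pics/s10.png')[70:320,140:460];b=cv2.imread('pics/t10.png')[60:310,150:470]
cv2.imwrite('pics/c10.png',cv2.resize(np.hstack([a,b]),(800,312),interpolation=cv2.INTER_CUBIC))
E
```

```text
press False 58.2337898789959 [ 2.55723703 -0.49626421  2.18026656]
mouth plane [ 1.8000e-02 -1.8000e-02  6.1832e+01] 278 57.525
```

View pics/c10.png

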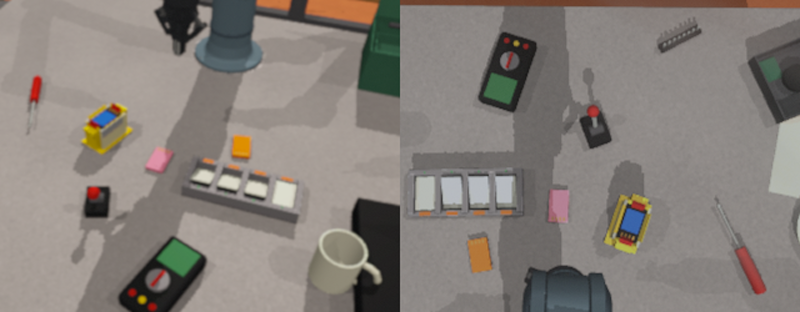

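The tray is empty. The magazine at (630,222) holds the packs, with the top one at 61.8 mm beneath both lips. The lever leans off at (593,113), and the multimeter, mug and screwdriver are where they started. Handing in.

```bash
python3 - <<'E'
from h import *
print(r.close_job())
E
```

```text
the job is handed in; nothing more can be done
None
```

The job is handed in, but the hand-in gave no verdict: the charger is off, all three packs present are pressed flat beneath the magazine's lips, and the multimeter, screwdriver and mug were left alone.

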